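Stack a pump rebuild in its build nest

TASK

Stack the pump parts in the build nest, ready for pressing: first the pump body, standing upright with its hose port pointing out of the nest's open front, then the square spacer flat on the body, then the round cover on the spacer with its shaft up, each fully home in the pocket. Lower each part into the pocket rather than dropping it, and leave everything else on the bench where it is.

Things in the scene. Friction and masses are not known exactly. Their poses are not given: they have to be found in the camera images.
- nest: Build nest, fixed: grey base plate 130 x 120 x 8 mm with a square upright pocket 64 x 64 mm inside. Origin: centre of the plate's underside, z up. Its +x side (the back) is closed; the front (-x) and the +y and -y sides are open between corner angles by full-height slots 38 mm wide. Walls 6 mm thick, straight to 70 mm above the table, then flared outwards (5 mm over 9 mm) as a lead-in, ending at 79 mm
- nest_floor (a point): Centre of the pocket's floor, 8 mm above the table; axes as the nest's (-x points out of the open front)
- pump_body_mid (a point): Pump body, loose, the first part: square aluminium block 60 x 60 mm, 42 mm tall, round blind bore 37 mm across in its top, 0.24 to 0.44 kg. Point: the block's centre, half-way up. z up; -x points to the face with the hose port, a round stub 16 mm across, 14 mm long, its axis 24 mm above the underside. The +y and -y faces are plain, to be gripped, best in the upper half
- pump_port (a point): Outer end of the hose port of the pump body, 44 mm from the block's axis along its -x, 24 mm above its underside
- spacer_mid (a point): Spacer, loose, the second part: square steel plate 60 x 60 mm, 16 mm thick, with a round through hole 37 mm across, about 0.28 kg, lying flat. Point: its centre, half-way up; x and y along its edges (all four edges alike, either face up)
- cover_shaft (a point): Cover, loose, the third part: round steel disc 60 mm across, 10 mm thick, with an upright round shaft 24 mm across and 44 mm tall on its middle, 54 mm tall in all, 0.27 to 0.41 kg, standing disc down. Point: on the axis, half-way up the shaft, 32 mm above the disc's underside. Any turn about its axis will do
- pump_body: The same pump body; origin at the centre of its underside
- spacer: The same spacer; origin at the centre of its underside
- cover: The same cover; origin at the centre of its underside
- alternator: Bystander, to be left alone: the alternator, a finned aluminium drum 112 mm across and 93 mm tall; origin at its underside
- bearing: Bystander, to be left alone: a ball bearing: flat ring 58 mm across, 16 mm tall, 25 mm bore; origin at its underside
- pulley: Bystander, to be left alone: a grooved belt pulley 84 mm across and 30 mm tall; origin at its underside
- spanner: Bystander, to be left alone: a spanner 200 mm long lying flat
- driver: Bystander, to be left alone: a screwdriver 200 mm long lying flat
- spray_can: Bystander, to be left alone: a grey can 60 mm across and 160 mm tall, standing; origin at its underside
- grease_jar: Bystander, to be left alone: a white jar with a black cap, 70 mm across and 70 mm tall; origin at its underside
Not all that is in view belongs to the job. Leave any orange or purple look-alike of the spacer alone.

How it is judged:
By the outcome, as a careful person would: the job done as asked, in the order asked, and still so for the second after the job is handed in, with the robot touching nothing.
It also fails if it takes over 72 s, if anything falls off the work surface, if the arm or the gripper's body presses on something with over 40 N, if the wrist force passes 120 N, or if a joint passes its speed limit or range.

ROBOT

A 7-joint arm with a two-finger parallel gripper is mounted at the origin on the work surface. World frame = base frame: x ahead of the robot, y to its left, z up, the work surface at z = 0. Lengths are in m, angles in rad, forces in N, time in s.
With the tool pointing down it reaches from about 0.425 to 0.875 m from the base axis. Payload 4.7 kg.
Tool frame: the origin (TCP) lies midway between the tips of the shut fingers; the grasp point (between the pads) lies 19 mm behind it (ctrl.grip_depth is the distance from the TCP to the grasp point, in m); z points along the fingers, y is the direction in which the jaws open and shut (so a half turn about z gives the same grasp; the last joint's range is limited). The gripper opens to 87 mm and grips with 3 to 60 N. Pads are 19 mm wide; open, the fingers measure 117 mm over their backs; the gripper's body (75 mm by 190 mm) begins 51 mm behind the grasp point.
Start: joints at [-1.331, 0.321, -0.07, 1.45, 0.023, 1.371, -0.057], TCP at [0.146, 0.634, 0.223] pointing down, gripper open.
Joint ranges: [-2.86, 2.86], [-0.3, 2.09], [-1.38, 1.24], [0.06, 2.45], [-1.56, 4.7], [0.09, 2.05], [-2.69, 2.69]. Speed limits (rad/s): [2.57, 2.57, 3.14, 3.14, 3.14, 3.14, 3.14].

INTERFACE

Orientations are given as a rotation vector (axis times angle).
In Python, from bench import ctrl gives the robot as it stands. The module is installed in compiled form; this text tells all that it offers.
- The arm moves only by the shell command python3 -m inch 'ROWS' [FORCE]. ROWS is JSON, a list of rows, each a list of 5 numbers: the opening, from -1 (shut) to 1 (fully open), so that 0 is half open, then the shift along the tool's x, y, z in mm, then the turn about the tool's z in rad. In form: [[fingers, tx, ty, tz, twist], ...]. A call has 1 to 5 rows; each row shifts and turns the pose as measured when the row begins, along the tool's axes as they then stand; what a row does not reach is not made up. A row lasts 1/8 s, in which the tool goes at most 62.5 mm and 10.7 degrees, less where a joint would pass 70% of its speed; a pose out of reach is approached as far as the arm can. A call is refused whole if a number of a shift passes 62.5 or a number of a turn 0.188, either way. A call with a gripper value outside its range is refused whole. The fingers move at their own pace and stop on an object; FORCE is the grip in N (left out, the last holds). Time passes only in rows, so rows that do not move let the fingers close. It gives the time, the measured TCP pose, the force and the opening at its end, in the units of the state.
- ctrl.get_state(): the state, without advancing time (a new reading comes with each control period).
- ctrl.get_image(name): name is "scene" or "top" or "wrist"; returns a dict with "color" (420x560x3 uint8, red, green, blue), "range_z" (420x560 float32, m along the optical axis (not along the pixel's ray), 0 where there is no reading), "K" (3x3 intrinsics, pixels), "R" (3x3) and "t" (3): a world point X has camera coordinates R X + t. Camera axes: x right, y down, z forward; pixel columns grow to the right and rows downward; lengths in m; the calibration is good to about 2 mm. A picture is of the moment at which its call begins.
- ctrl.close_job(): hands the job in, once; it reports no verdict.
The state is a dict: "time": time; "joint_positions": joint angles; "qd": joint speeds; "joint_torque": joint torques, N m; "position": TCP position; "tool_rot": TCP orientation; "ft_force": force on the tool from outside, world axes, zero at the start; "torque": the same for the moment, N m; "grip_width": opening from 0.0 (shut) to 1.0 (fully open).
Only numpy, scipy, OpenCV 4.12 (cv2) and the standard library are available. Lean on these libraries where they do the work, as an engineer would, in place of code of your own. Each camera call takes 0.05 s, during which the arm holds its last target. There are 200 camera calls.

## Working session

There is one attempt and no reset: what is moved stays moved. The work goes in short steps, Python scripts to look and compute and a shell command to move; the robot and the scene stay as the last step left them, time stands still between calls to the robot, and variables do not carry over. Pictures are saved under pics/ and viewed, about 8 in all and at most 12, crops included, and the job is handed in when it is done.

```bash
mkdir -p pics
cat > h.py <<'E'
import numpy as np, cv2
from bench import ctrl
from scipy.spatial.transform import Rotation as Rn
def cloud(im):
    z=im['range_z']; K=im['K']; v,u=np.mgrid[:z.shape[0],:z.shape[1]]
    P=np.stack([(u-K[0,2])/K[0,0]*z,(v-K[1,2])/K[1,1]*z,z],-1)
    return (P-im['t'])@im['R']
def ray(im,u,v,h):
    d=im['R'].T@np.linalg.inv(im['K'])@[u,v,1]; c=-im['R'].T@im['t']
    return c+d*(h-c[2])/d[2]
def save(im,n,box=None,s=1):
    c=im['color'][...,::-1]
    if box: c=c[box[1]:box[3],box[0]:box[2]]
    cv2.imwrite('pics/'+n,cv2.resize(c,None,fx=s,fy=s))
def st():
    s=ctrl.get_state(); R=Rn.from_rotvec(s['tool_rot']).as_matrix()
    return s,np.array(s['position']),R
E
python3 - <<'E'
from h import *
a=ctrl.get_image('top'); b=ctrl.get_image('scene')
import pickle; pickle.dump((a,b),open('i.pkl','wb'))
save(a,'top0.png',s=1.4); save(b,'scene0.png')
for i in(a,b): print(-i['R'].T@i['t'],i['K'][0,0])
s,p,R=st(); print(s); print(R)
E
```

```text
[ 0.4951643  -0.01401853  1.42134839] 502.68541081903675
[1.06708707 0.58934226 0.77613906] 425.3525713513867
{'time': 0.1, 'joint_positions': array([-1.33088719,  0.32177339, -0.07006014,  1.45157676,  0.02256788,
        1.37081492, -0.05690012]), 'qd': array([-0.00058686, -0.00129534,  0.00145532, -0.00094745,  0.0009938 ,
        0.00012562,  0.00025271]), 'joint_torque': array([-3.98309539e-04, -4.92572808e+01, -4.06023553e-01, -3.13399494e+01,
       -6.41465094e-02,  3.95774993e-02,  7.83518863e-05]), 'position': array([0.14546833, 0.63298575, 0.22154285]), 'tool_rot': array([-3.53934572e-01, -3.12145950e+00,  2.79840065e-03]), 'ft_force': array([-0.45480797, -0.7189292 , -0.10812964]), 'torque': array([ 0.03616784, -0.00553685, -0.02696282]), 'grip_width': 0.9999890358247098}
[[-9.74612944e-01  2.23896182e-01 -3.30002907e-04]
 [ 2.23896413e-01  9.74611366e-01 -1.75558818e-03]
 [-7.14449054e-05 -1.78490543e-03 -9.99998405e-01]]
```

View pics/top0.png

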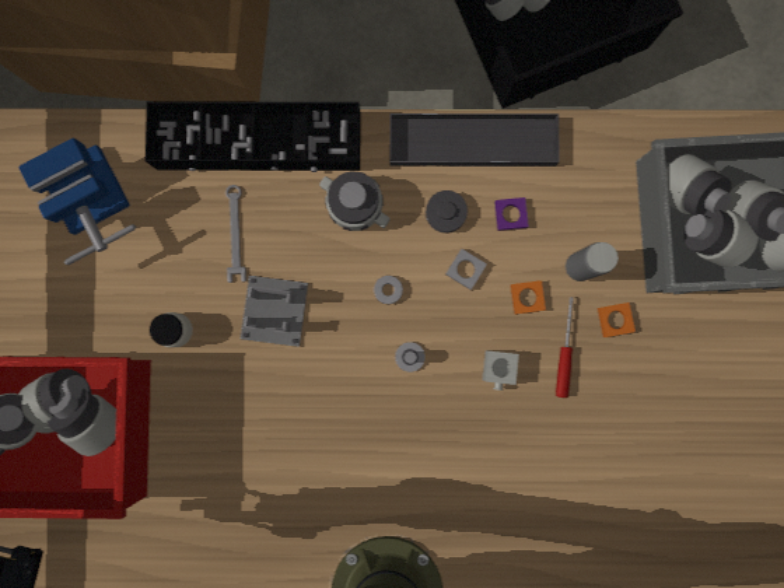

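View pics/scene0.png

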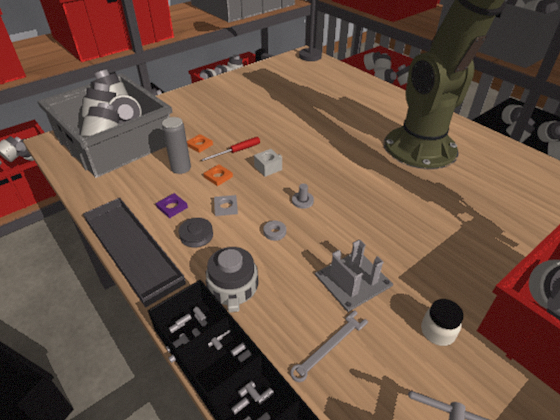

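Top view (784x588): pump body at (501,368) with its port towards the robot, grey spacer at (467,269), cover with shaft at (411,356), nest at (276,311).
Things that could be mistaken for the spacer are the orange plates at (528,297) and (617,320), the purple plate at (512,214) and the bearing ring at (389,290). The pulley at (447,211) could be taken for the cover. By the description, I choose the grey square plate at (467,269). Next I'll check in a crop and measure.

Run:
```python
from h import *
import pickle; a,b=pickle.load(open('i.pkl','rb'))
save(a,'crop.png',(160,170,400,290),3.3)
C=cloud(a); z=C[...,2]
def blob(u,v,lo,hi,r=32,n=''):
    u/=1.4;v/=1.4; m=np.zeros(z.shape,np.uint8); u=int(u);v=int(v)
    m[v-r:v+r,u-r:u+r]=((z>lo)&(z<hi))[v-r:v+r,u-r:u+r]
    k,l,s_,c=cv2.connectedComponentsWithStats(m)
    i=1+np.argmax(s_[1:,4]); pts=C[l==i]
    r_=cv2.minAreaRect((pts[:,:2]*1000).astype(np.float32))
    print(n,len(pts),'zmed',np.median(pts[:,2]).round(4),'rect',np.round(r_[0],1),np.round(r_[1],1),round(r_[2],1)); return pts
blob(501,368,.032,.06,n='body')
blob(467,269,.009,.03,n='spacer')
blob(411,356,.040,.07,n='shaft'); blob(411,356,.006,.02,n='disc')
blob(276,311,.004,.012,45,n='plate'); blob(276,311,.06,.1,45,n='walls')
blob(501,368,.012,.06,n='body+port')
print(z[330,300])
```

```text
body 361 zmed 0.0414 rect [ 443.8 -223.2] [60.4 65.1] 85.7
spacer 320 zmed 0.0153 rect [ 641.9 -157.2] [59.9 60.1] 57.9
shaft 62 zmed 0.053 rect [465.5 -45.8] [21.7 21.7] 27.0
disc 257 zmed 0.0097 rect [464.7 -46.5] [59.3 57.4] 45.3
plate 1322 zmed 0.0075 rect [554.2 232.6] [132.5 134.8] 83.9
walls 135 zmed 0.075 rect [585.6 225.8] [82.2 21.6] 83.0
body+port 476 zmed 0.0404 rect [ 439.3 -222.7] [60.8 74.2] 84.3
-0.0012329461979035967
```

View pics/crop.png

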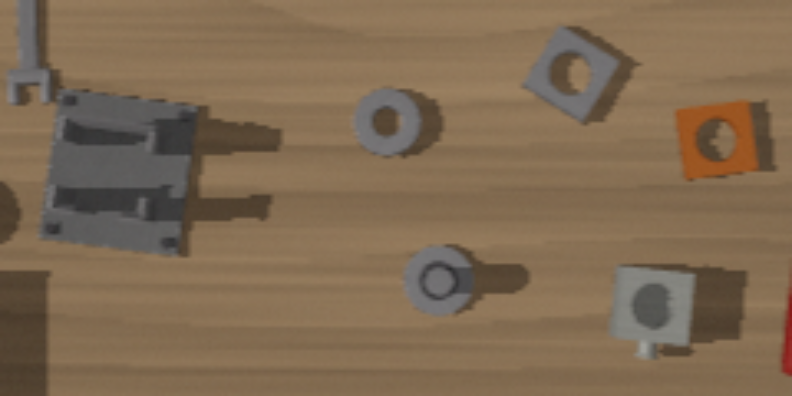

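Run:
```python
from h import *
import pickle; a,b=pickle.load(open('i.pkl','rb'))
out=[]
for im in (a,b):
    C=cloud(im).reshape(-1,3); 
    m=(abs(C[:,0]-.56)<.1)&(abs(C[:,1]-.23)<.1)&(C[:,2]>-.01)&(C[:,2]<.1); P=C[m]
    g=np.zeros((400,400,3),np.uint8)
    for p in P:
        u=int((.33-p[1])*2000); v=int((.66-p[0])*2000)
        col=(90,90,90) if p[2]<.004 else (255,120,0) if p[2]<.015 else (0,255,0) if p[2]<.06 else (0,0,255)
        cv2.circle(g,(u,v),2,col,-1)
    out.append(g)
cv2.imwrite('pics/ortho.png',np.hstack(out))
for im in (a,b):
    C=cloud(im)
    P=C.reshape(-1,3); m=(abs(P[:,0]-.56)<.1)&(abs(P[:,1]-.23)<.1)&(P[:,2]>.066)&(P[:,2]<.1); Q=P[m]
    r=cv2.minAreaRect((Q[:,:2]*1000).astype(np.float32)); print(len(Q),r,Q[:,2].max())
```

```text
213 ((556.1693725585938, 229.4863739013672), (82.15779876708984, 80.92285919189453), 82.95195770263672) 0.08418257350236276
310 ((555.9085693359375, 230.84024047851562), (82.22432708740234, 83.54882049560547), 83.03678894042969) 0.07897197320532331
```

View pics/ortho.png

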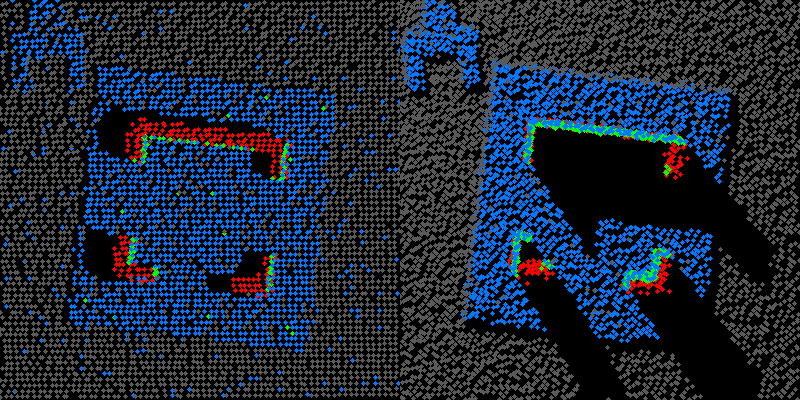

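```bash
cat >> h.py <<'E'
def to(x,y,z,yaw):  # target (mm) and tool-y yaw deg -> required tool-frame shift mm, twist rad
    s,p,R=st(); d=R.T@(np.array([x,y,z])/1000-p)*1000
    cur=np.degrees(np.arctan2(R[1,1],R[0,1])); e=(yaw-cur+90)%180-90
    print('t%.2f pos'%s['time'],(p*1000).round(1),'yaw%.1f'%cur,'g%.3f'%s['grip_width'],'F',s['ft_force'].round(1),'| need',d.round(1),'twist %.3f'%-np.radians(e),'rows',round(np.linalg.norm(d)/62.5,1),'tilt',R[:2,2].round(3),'j7 %.2f'%s['joint_positions'][6])
E
python3 -m inch '[[1,-50,-38,-4,0],[1,-50,-38,-4,0],[1,-50,-38,-4,0],[1,-50,-38,-4,0],[1,-50,-38,-4,0]]'
python3 -c "from h import *;to(460,250,240,85)"
```

```text
time: 0.72
position: [0.3425, 0.394, 0.2376]
tool_rot: [-0.335, -3.12, 0.009]
ft_force: [1.1, 0.4, 0.5]
grip_width: 0.996
t0.72 pos [342.5 394.  237.6] yaw77.7 g0.996 F [1.1 0.4 0.5] | need [-145.4 -115.8   -2.2] twist -0.127 rows 3.0 tilt [-0.005 -0.005] j7 0.46
```

```bash
python3 -m inch '[[1,-48,-39,0,0],[1,-48,-39,0,0],[1,-48,-39,0,0],[1,-11,-58,0,0],[1,-11,-58,0,0]]'>/dev/null
python3 -m inch '[[1,-11,-58,0,0],[1,-11,-58,0,-0.06],[1,-11,-58,0,-0.06],[1,-11,-58,0,0],[1,-11,-58,0,0]]'
python3 -c "from h import *;to(444,-223,220,85)"
```

```text
time: 1.98
position: [0.4642, -0.1799, 0.238]
tool_rot: [-0.144, -3.135, 0.006]
ft_force: [0.7, 0.8, 0.2]
grip_width: 1.0
t1.98 pos [ 464.2 -179.9  238. ] yaw84.7 g1.000 F [0.7 0.8 0.2] | need [ 16.1 -44.7  18.2] twist -0.004 rows 0.8 tilt [-0.003 -0.004] j7 1.77
```

```bash
python3 -m inch '[[1,16,-45,18,0],[1,0,0,0,0]]'
cat >> h.py <<'E'
def top_rect(im,h,tol=.004,near=None,rad=.08):
    C=cloud(im); m=(abs(C[...,2]-h)<tol)&(im['range_z']>0)
    if near is not None: m&=np.hypot(C[...,0]-near[0]/1000,C[...,1]-near[1]/1000)<rad
    k,l,s_,c=cv2.connectedComponentsWithStats(m.astype(np.uint8))
    i=1+np.argmax(s_[1:,4]); P=C[l==i]; r=cv2.minAreaRect((P[:,:2]*1000).astype(np.float32))
    print(len(P),'z',np.median(P[:,2]).round(4),'c',np.round(r[0],1),np.round(r[1],1),'ang %.1f'%r[2]); return P
E
python3 - <<'E'
from h import *
im=ctrl.get_image('wrist'); save(im,'w1.png')
print('cam',-im['R'].T@im['t'])
top_rect(im,.042,near=(444,-223)); to(444,-223,100,85)
E
```

```text
time: 2.22
position: [0.4417, -0.2303, 0.2198]
tool_rot: [-0.159, -3.134, 0.01]
ft_force: [0.2, 0.5, 0.7]
grip_width: 1.002
cam [ 0.37600059 -0.22217946  0.38167826]
2596 z 0.0415 c [ 446.  -220.4] [60.1 60.1] ang 84.3
t2.27 pos [ 443.5 -228.2  220.4] yaw84.4 g0.998 F [ 0.7 -0.4  1. ] | need [-1.000e-01  5.900e+00  1.204e+02] twist -0.010 rows 1.9 tilt [-0.002 -0.006] j7 1.87
```

View pics/w1.png

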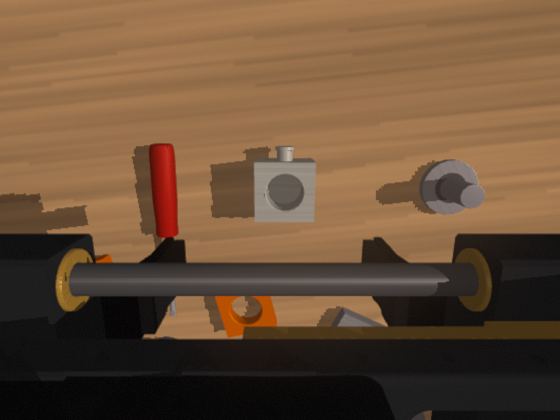

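The wrist view shows the body at (285,190), its port towards the robot, midway between the fingers. The screwdriver handle at (163,190) is well clear. Next is the descent.

```bash
python3 -m inch '[[1,-2,8,40,0],[1,0,0,40,0],[1,0,0,40,0],[1,0,0,20,0],[1,0,0,0,0]]'
python3 -c "from h import *;to(446,-220.4,14,84.3)"
```

```text
time: 2.9
position: [0.4514, -0.2121, 0.0773]
tool_rot: [0.133, 3.136, -0.003]
ft_force: [-0.3, 0.8, 0.2]
grip_width: 0.996
t2.90 pos [ 451.4 -212.1   77.3] yaw85.1 g0.996 F [-0.3  0.8  0.2] | need [ 4.9 -8.6 63.3] twist 0.014 rows 1.0 tilt [ 0.002 -0.002] j7 2.00
```

```bash
python3 -m inch '[[1,4,-8,20,0.014],[1,0,0,20,0],[1,0,0,12,0],[1,0,0,0,0]]'
python3 -c "from h import *
to(446,-220.4,14,84.3);to(446,-220.4,14,84.3)"
```

```text
time: 3.4
position: [0.4524, -0.2167, 0.0279]
tool_rot: [0.144, 3.129, -0.001]
ft_force: [0.1, -0.2, 0.7]
grip_width: 1.0
t3.40 pos [ 452.4 -216.7   27.9] yaw84.7 g1.000 F [ 0.1 -0.2  0.7] | need [ 6.1 -4.3 13.8] twist 0.007 rows 0.3 tilt [ 0.009 -0.001] j7 2.08
t3.40 pos [ 452.4 -216.7   27.9] yaw84.7 g1.000 F [ 0.1 -0.2  0.7] | need [ 6.1 -4.3 13.8] twist 0.007 rows 0.3 tilt [ 0.009 -0.001] j7 2.08
```

```bash
python3 -m inch '[[1,5,-4,7,0],[1,0,0,7,0],[1,0,0,0,0]]'
python3 -c "from h import *
to(446,-220.4,14,84.3)"
```

```text
time: 3.78
position: [0.4483, -0.2205, 0.0146]
tool_rot: [0.143, 3.126, -0.0]
ft_force: [-0.7, -0.3, -0.6]
grip_width: 1.001
t3.77 pos [ 448.3 -220.5   14.6] yaw84.8 g1.001 F [-0.7 -0.3 -0.6] | need [ 2.3 -0.1  0.6] twist 0.008 rows 0.0 tilt [ 0.012 -0.001] j7 2.11
```

```bash
python3 -m inch '[[1,2,0,0,0],[0.2,0,0,0,0],[-0.2,0,0,0,0],[-0.4,0,0,0,0],[-0.4,0,0,0,0]]' 40
python3 -m inch '[[-0.4,0,0,0,0],[-0.4,0,0,-10,0],[-0.4,0,0,-20,0],[-0.4,0,0,-40,0],[-0.4,0,0,-40,0]]'
python3 - <<'E'
from h import *
im=ctrl.get_image('wrist'); s,p,R=st()
top_rect(im,.042+p[2]-.015,near=p[:2]*1000); to(556,230,200,83)
E
```

```text
time: 4.4
position: [0.4467, -0.2207, 0.0152]
tool_rot: [0.143, 3.125, -0.001]
ft_force: [-0.1, -1.4, -0.8]
grip_width: 0.687
time: 5.03
position: [0.44, -0.2187, 0.1243]
tool_rot: [0.146, 3.138, 0.001]
ft_force: [0.8, 0.1, -3.6]
grip_width: 0.686
33 z 0.1549 c [ 449.3 -188.6] [1.1 5.8] ang 85.9
t5.08 pos [ 442.9 -220.3  129.3] yaw84.6 g0.689 F [ 1.6 -1.6 -0.4] | need [-71.  459.  -69.8] twist 0.028 rows 7.5 tilt [ 0.008 -0.   ] j7 1.94
```

```bash
python3 -m inch '[[-0.4,0,0,-40,0],[-0.4,-5,50,-10,0],[-0.4,-9,54,-2,0],[-0.4,-9,54,0,0],[-0.4,-9,54,0,0]]'
python3 -m inch '[[-0.4,-9,54,0,0],[-0.4,-9,54,0,0.02],[-0.4,-9,54,0,0],[-0.4,-9,40,0,0],[-0.4,0,0,0,0]]'
python3 - <<'E'
from h import *
to(556,230,190,83)
E
```

```text
time: 5.7
position: [0.4943, -0.0129, 0.1849]
tool_rot: [0.168, 3.125, 0.003]
ft_force: [1.2, 0.3, -4.1]
grip_width: 0.682
time: 6.32
position: [0.5515, 0.1951, 0.1824]
tool_rot: [0.189, 3.129, 0.002]
ft_force: [-0.3, -0.9, -4.1]
grip_width: 0.687
t6.33 pos [551.5 195.1 182.4] yaw83.1 g0.687 F [-0.3 -0.9 -4.1] | need [-0.3 35.2 -7.5] twist 0.001 rows 0.6 tilt [0.007 0.001] j7 1.15
```

Run:
```python
from h import *
im=ctrl.get_image('wrist'); save(im,'w2.png')
C=cloud(im).reshape(-1,3); P=C[(abs(C[:,0]-.56)<.07)&(abs(C[:,1]-.23)<.07)&(C[:,2]>.068)&(C[:,2]<.085)]
r=cv2.minAreaRect((P[:,:2]*1000).astype(np.float32)); print(len(P),r)
```

```text
1136 ((555.4478149414062, 232.60406494140625), (80.70205688476562, 79.38290405273438), 83.04236602783203)
```

View pics/w2.png

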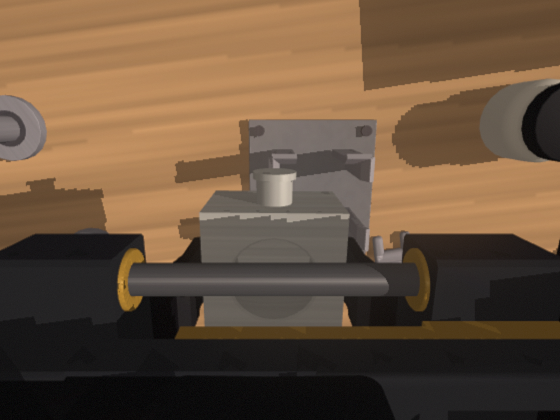

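The wrist view shows the body held square with its port at (275,188) towards the robot. The nest's front corners at (280,155) and (350,155) face the same way.

```bash
python3 -m inch '[[-0.4,0,18,20,0],[-0.4,0,19,20,0],[-0.4,0,0,15,0],[-0.4,0,0,0,0]]'
python3 - <<'E'
from h import *
to(556,230.8,115,83)
E
```

```text
time: 6.88
position: [0.5548, 0.2272, 0.122]
tool_rot: [0.2, 3.133, -0.006]
ft_force: [0.3, 0.6, -3.6]
grip_width: 0.69
t6.88 pos [554.8 227.2 122. ] yaw82.7 g0.690 F [ 0.3  0.6 -3.6] | need [-0.7  3.8  7. ] twist -0.005 rows 0.1 tilt [ 0.002 -0.004] j7 1.12
```

```bash
python3 -m inch '[[-0.4,-1,4,5,0],[-0.4,0,0,0,0],[-0.4,0,0,0,0]]'
python3 - <<'E'
from h import *
to(556,230.8,100,83)
im=ctrl.get_image('wrist'); C=cloud(im).reshape(-1,3)
N=C[(abs(C[:,0]-.525)<.03)&(abs(C[:,1]-.23)<.06)&(C[:,2]>.068)&(C[:,2]<.085)]
print('nest walls',len(N)); 
a=np.radians(-7); B=np.array([[np.cos(a),np.sin(a)],[-np.sin(a),np.cos(a)]])
def f(Q): q=(Q[:,:2]-[.556,.2308])@B.T*1000; return q
q=f(N); print(np.percentile(q,[1,5,50,95,99],axis=0).round(1))
s,p,R=st(); 
Q=C[(C[:,2]>p[2]-.012)&(C[:,2]<p[2]+.025)&(np.hypot(C[:,0]-p[0],C[:,1]-p[1])<.08)]
q=f(Q); print('body',len(q)); print(np.percentile(q,[1,5,50,95,99],axis=0).round(1))
port=q[q[:,0]<-34]; print('port',len(port),port.mean(0) if len(port) else '', 'face x',np.percentile(q[(abs(q[:,1])>12)&(abs(q[:,1])<27)][:,0],[5,50]))
save(im,'w3.png')
E
```

```text
time: 7.25
position: [0.5575, 0.2299, 0.1179]
tool_rot: [0.203, 3.131, -0.005]
ft_force: [0.0, -0.4, -4.7]
grip_width: 0.69
t7.25 pos [557.5 229.9 117.9] yaw82.6 g0.690 F [ 0.  -0.4 -4.7] | need [ 1.7  0.8 17.9] twist -0.007 rows 0.3 tilt [ 0.004 -0.003] j7 1.12
nest walls 1572
[[-40.8 -38.9]
 [-40.3 -37.7]
 [-34.3  20.5]
 [-22.9  40.1]
 [-20.5  41.4]]
body 6741
[[-43.2 -37.3]
 [-42.  -28.9]
 [-28.6  -0. ]
 [ 19.   29.2]
 [ 19.6  37.2]]
port 1001 [-39.70170822   0.44119489] face x [-29.63181711 -28.80524456]
```

View pics/w3.png

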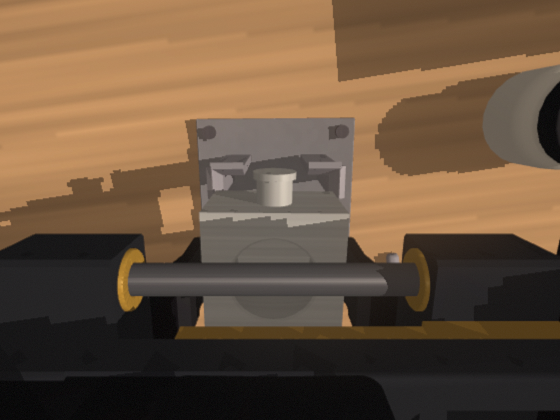

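The port at (274,188) lies between the nest's front corners. In this view the body and nest agree to about 1 mm, so I'll lower it.

```bash
python3 -m inch '[[-0.4,0,1,10,0],[-0.4,0,0,10,0],[-0.4,0,0,8,0],[-0.4,0,0,0,0]]'
python3 - <<'E'
from h import *
to(556.5,231.5,75,83)
E
```

```text
time: 7.8
position: [0.5575, 0.2307, 0.0879]
tool_rot: [0.203, 3.131, -0.005]
ft_force: [-0.8, -0.1, -4.1]
grip_width: 0.689
t7.80 pos [557.5 230.7  87.9] yaw82.6 g0.689 F [-0.8 -0.1 -4.1] | need [ 1.2  0.6 12.8] twist -0.007 rows 0.2 tilt [ 0.004 -0.003] j7 1.13
```

```bash
python3 -m inch '[[-0.4,0.5,0.5,8,-0.005],[-0.4,0,0,8,0],[-0.4,0,0,8,0],[-0.4,0,0,0,0]]'
python3 - <<'E'
from h import *
to(556.5,231.5,23,83)
E
```

```text
time: 8.3
position: [0.5571, 0.2313, 0.0621]
tool_rot: [0.194, 3.132, -0.005]
ft_force: [-0.2, 0.0, -5.0]
grip_width: 0.687
t8.30 pos [557.1 231.3  62.1] yaw82.9 g0.687 F [-0.2  0.  -5. ] | need [ 0.8  0.2 39.1] twist -0.002 rows 0.6 tilt [ 0.004 -0.003] j7 1.14
```

No contact on the way in, so I'll keep going.

```bash
python3 -m inch '[[-0.4,0,0,8,0],[-0.4,0,0,8,0],[-0.4,0,0,8,0],[-0.4,0,0,5,0],[-0.4,0,0,0,0]]'
python3 -m inch '[[-0.4,0,0,3,0],[-0.4,0,0,2,0],[-0.4,0,0,2,0],[-0.4,0,0,0,0]]'
python3 - <<'E'
from h import *
to(556.5,231.5,23,83)
E
```

```text
time: 8.93
position: [0.5574, 0.2313, 0.031]
tool_rot: [0.194, 3.132, -0.005]
ft_force: [-0.4, 0.0, -3.9]
grip_width: 0.685
time: 9.43
position: [0.5579, 0.2315, 0.0242]
tool_rot: [0.194, 3.131, -0.004]
ft_force: [-0.7, -0.9, -4.9]
grip_width: 0.684
t9.43 pos [557.9 231.5  24.2] yaw82.9 g0.684 F [-0.7 -0.9 -4.9] | need [ 1.4 -0.2  1.2] twist -0.002 rows 0.0 tilt [ 0.005 -0.003] j7 1.16
```

```bash
python3 -m inch '[[-0.4,0,0,1.5,0],[-0.4,0,0,0,0],[-0.4,0,0,0,0]]'
python3 -m inch '[[-0.4,0,0,1.5,0],[-0.4,0,0,0,0],[-0.4,0,0,0,0]]'
```

```text
time: 9.8
position: [0.5581, 0.2317, 0.0235]
tool_rot: [0.194, 3.13, -0.003]
ft_force: [-0.2, -0.8, -3.4]
grip_width: 0.683
time: 10.18
position: [0.5581, 0.2317, 0.0235]
tool_rot: [0.194, 3.131, -0.002]
ft_force: [-0.8, -0.5, -1.9]
grip_width: 0.689
```

```bash
python3 -m inch '[[-0.4,0,0,2,0],[-0.4,0,0,0,0],[-0.4,0,0,0,0],[0.7,0,0,0,0],[0.7,0,0,0,0]]'
python3 -m inch '[[0.7,0,0,0,0],[0.7,0,0,-20,0],[0.7,0,0,-40,0],[0.7,0,0,-40,0],[0.7,0,0,-30,0]]'
python3 - <<'E'
from h import *
im=ctrl.get_image('wrist'); save(im,'w4.png',(80,60,480,340),1.5)
top_rect(im,.05,near=(556,231),tol=.005)
to(642,-157,200,58)
E
```

```text
time: 10.8
position: [0.5595, 0.2323, 0.0238]
tool_rot: [0.194, 3.129, 0.001]
ft_force: [0.4, -0.0, 0.1]
grip_width: 0.808
time: 11.42
position: [0.5586, 0.2318, 0.1597]
tool_rot: [0.196, 3.129, -0.001]
ft_force: [0.3, 0.3, 0.3]
grip_width: 0.847
4342 z 0.0496 c [557.6 232. ] [75.5 61.8] ang 83.2
t11.47 pos [560.9 232.7 164.3] yaw82.8 g0.846 F [1.2 0.3 2.8] | need [-129.5 -376.4  -35.7] twist 0.433 rows 6.4 tilt [0.012 0.003] j7 1.11
```

View pics/w4.png

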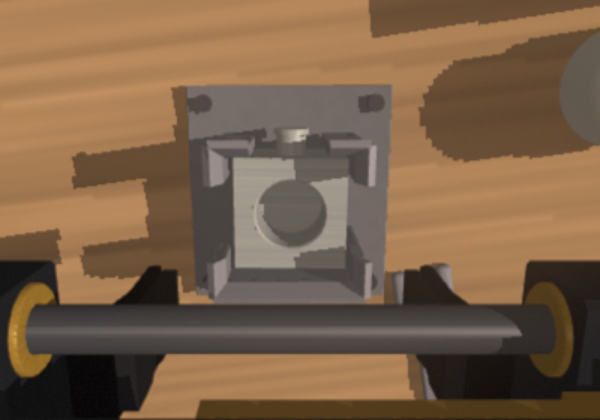

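Body home: its top is at z=49.6 mm (50 expected), the block sits between the walls, and the port is in the front slot (crop 292,135). Next is the spacer.

```bash
python3 -m inch '[[1,-6,-20,-20,0],[1,-18,-54,-15,0],[1,-18,-54,0,0],[1,-18,-54,0,0],[1,-18,-54,0,0]]'>/dev/null
python3 -m inch '[[1,-18,-54,0,0],[1,-18,-50,0,0],[1,0,0,0,0.15],[1,0,0,0,0.15],[1,0,0,0,0.13]]'
python3 - <<'E'
from h import *
to(642,-157,200,58)
E
```

```text
time: 12.72
position: [0.6376, -0.1314, 0.2172]
tool_rot: [0.872, 2.985, 0.026]
ft_force: [-0.1, -0.2, 0.6]
grip_width: 0.998
t12.72 pos [ 637.6 -131.4  217.2] yaw57.5 g0.998 F [-0.1 -0.2  0.6] | need [-17.1 -19.6  17.2] twist -0.010 rows 0.5 tilt [0.035 0.007] j7 1.36
```

```bash
python3 -m inch '[[1,-17,-20,10,0],[1,0,0,0,0],[1,0,0,0,0]]'
python3 - <<'E'
from h import *
to(642,-157,200,58)
im=ctrl.get_image('wrist'); save(im,'w5.png')
top_rect(im,.016,near=(642,-157))
to(642,-157,200,58)
E
```

```text
time: 13.1
position: [0.6426, -0.1568, 0.2109]
tool_rot: [0.871, 2.981, 0.029]
ft_force: [0.3, 0.4, 0.3]
grip_width: 0.997
t13.10 pos [ 642.6 -156.8  210.9] yaw57.5 g0.997 F [0.3 0.4 0.3] | need [ 0.8 -0.8 10.8] twist -0.009 rows 0.2 tilt [0.04  0.008] j7 1.41
2417 z 0.0155 c [ 641.9 -154.2] [59.9 60.3] ang 58.3
t13.15 pos [ 642.4 -157.4  210.9] yaw57.4 g0.997 F [ 0.1 -0.2  0.5] | need [ 0.9 -0.2 10.8] twist -0.010 rows 0.2 tilt [0.04  0.007] j7 1.41
```

View pics/w5.png

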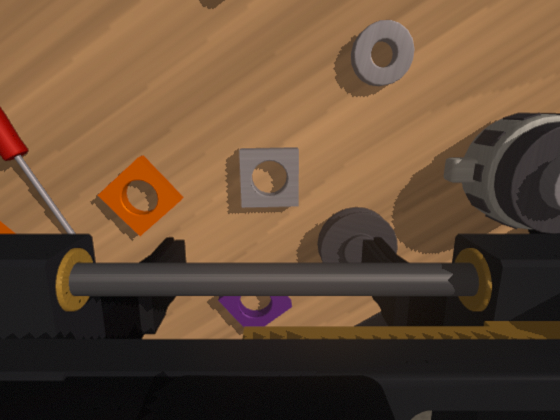

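Wrist view: the grey spacer at (269,178) is square to the jaws, with the orange plate at (140,195) and the purple one at (255,302) clear. The tool has picked up about 2° of tilt, so I'll see whether a fast and slow motion pair takes it out.

```bash
t(){ python3 -c "from h import *
to(641.9,-155,200,58.3)"; }
python3 -m inch '[[1,0,0,50,0],[1,0,0,50,0]]' >/dev/null; t
python3 -m inch '[[1,0,0,0,0],[1,0,0,0,0]]' >/dev/null; t
python3 -m inch '[[1,0,0,-15,0],[1,0,0,-15,0],[1,0,0,0,0]]' >/dev/null; t
python3 -m inch '[[1,0,0,0,-0.1],[1,0,0,0,0.1],[1,0,0,0,0]]' >/dev/null; t
```

```text
t13.40 pos [ 651.2 -155.6  115.3] yaw57.6 g0.997 F [-0.2 -0.1  0.2] | need [  4.8  -1.5 -85. ] twist -0.012 rows 1.4 tilt [0.052 0.008] j7 1.45
t13.65 pos [ 650.  -153.5  114.3] yaw57.7 g1.000 F [0.4 0.5 0. ] | need [  3.   -2.7 -86. ] twist -0.010 rows 1.4 tilt [0.048 0.009] j7 1.45
t14.03 pos [ 651.4 -154.7  152.7] yaw57.8 g1.000 F [-0.4 -1.  -0.2] | need [  5.8  -3.6 -47.7] twist -0.010 rows 0.8 tilt [0.057 0.008] j7 1.44
t14.40 pos [ 652.2 -155.1  155.5] yaw57.8 g0.999 F [-0.3 -0.7 -0.6] | need [  6.7  -3.7 -45. ] twist -0.008 rows 0.7 tilt [0.06  0.008] j7 1.44
```

```bash
t(){ python3 -c "from h import *
s,p,R=st();print(s['time'],(p*1000).round(1),'tilt',R[:2,2].round(4),s['joint_positions'].round(3))"; }
t
python3 -m inch '[[1,0,0,0,0],[1,0,0,0,0],[1,0,0,0,0],[1,0,0,0,0]]' >/dev/null; t
python3 -m inch '[[1,40,-25,0,0],[1,40,-25,0,0]]' >/dev/null; t
python3 -m inch '[[1,0,0,0,0],[1,0,0,0,0]]' >/dev/null; t
python3 -m inch '[[1,-20,12,0,0],[1,-20,12,0,0],[1,0,0,0,0]]' >/dev/null; t
```

```text
14.4 [ 652.2 -155.1  155.5] tilt [0.0605 0.0082] [-0.347  0.425  0.722  1.563 -0.324  1.212  1.439]
14.9 [ 652.2 -155.2  155.7] tilt [0.0606 0.0082] [-0.347  0.424  0.722  1.563 -0.324  1.212  1.442]
15.15 [ 558.7 -155.1  148.9] tilt [0.0604 0.0045] [-0.443  0.215  0.771  1.801 -0.19   1.135  1.403]
15.4 [ 556.1 -155.   148.7] tilt [0.0598 0.0075] [-0.443  0.21   0.772  1.806 -0.19   1.135  1.403]
15.775 [ 607.3 -155.3  152.4] tilt [0.0623 0.0061] [-0.399  0.328  0.753  1.683 -0.269  1.17   1.436]
```

```bash
t(){ python3 -c "from h import *
s,p,R=st();print(round(s['time'],2),(p*1000).round(1),'tilt',R[:2,2].round(4))"; }
python3 -m inch '[[1,0,0,-50,0],[1,0,0,0,0],[1,0,0,0,0]]' >/dev/null; t
python3 -m inch '[[1,0,0,50,0],[1,0,0,0,0],[1,0,0,0,0]]' >/dev/null; t
python3 -m inch '[[1,0,0,-10,0],[1,0,0,-10,0],[1,0,0,-10,0],[1,0,0,-10,0]]' >/dev/null; t
python3 -m inch '[[1,0,0,10,0],[1,0,0,10,0],[1,0,0,10,0],[1,0,0,10,0]]' >/dev/null; t
python3 -m inch '[[1,0,50,0,0],[1,0,0,0,0],[1,0,-50,0,0],[1,0,0,0,0]]' >/dev/null; t
python3 -m inch '[[1,0,0,0,0.15],[1,0,0,0,0],[1,0,0,0,-0.15],[1,0,0,0,0]]' >/dev/null; t
```

```text
16.15 [ 603.6 -155.9  202.2] tilt [0.059  0.0044]
16.52 [ 606.6 -156.1  152.1] tilt [0.0596 0.004 ]
17.02 [ 605.6 -157.   198.6] tilt [0.0648 0.0036]
17.52 [ 608.4 -156.8  156.6] tilt [0.0657 0.0038]
18.02 [ 606.5 -157.1  151.5] tilt [0.0591 0.002 ]
18.52 [ 605.7 -156.8  149.3] tilt [0.0568 0.0027]
```

```bash
t(){ python3 -c "from h import *
s,p,R=st();print(round(s['time'],2),(p*1000).round(1),'tilt',R[:2,2].round(4))"; }
python3 -m inch '[[1,0,60,0,0],[1,0,-60,0,0],[1,0,60,0,0],[1,0,-60,0,0],[1,0,0,0,0]]' >/dev/null; t
python3 -m inch '[[1,0,0,-60,0],[1,0,0,60,0],[1,0,0,-60,0],[1,0,0,60,0],[1,0,0,0,0]]' >/dev/null; t
python3 -m inch '[[1,60,0,0,0],[1,-60,0,0,0],[1,60,0,0,0],[1,-60,0,0,0],[1,0,0,0,0]]' >/dev/null; t
```

```text
19.15 [ 608.1 -153.2  148.9] tilt [0.0578 0.0011]
19.77 [ 601.5 -149.2  149.2] tilt [0.0383 0.0056]
20.4 [ 587.  -149.2  131.2] tilt [-0.0131  0.0237]
```

```bash
t(){ python3 -c "from h import *
s,p,R=st();print(round(s['time'],2),(p*1000).round(1),'tilt',R[:2,2].round(4))"; }
python3 -m inch '[[1,-50,0,0,0],[1,50,0,0,0],[1,0,0,0,0]]' >/dev/null; t
python3 -m inch '[[1,0,-50,0,0],[1,0,50,0,0],[1,0,0,0,0]]' >/dev/null; t
```

```text
20.77 [ 586.6 -153.1  125.5] tilt [-0.0286  0.0132]
21.15 [ 592.4 -153.7  133.8] tilt [-0.0138  0.0123]
```

```bash
t(){ python3 -c "from h import *
to(641.9,-155,120,58.3)"; }
python3 -m inch '[[1,0,-50,0,0],[1,0,50,0,0],[1,0,0,0,0]]' >/dev/null; t
python3 -m inch '[[1,-25,0,0,0],[1,0,0,0,0],[1,0,0,0,0]]' >/dev/null; t
```

```text
t21.52 pos [ 598.2 -154.6  143.2] yaw57.1 g1.003 F [0.7 0.4 0.7] | need [-37.   23.2  23.3] twist -0.020 rows 0.8 tilt [0.003 0.011] j7 1.45
t21.90 pos [ 622.3 -168.8  149.8] yaw57.2 g1.004 F [ 0.4  0.6 -0.3] | need [-8.9 21.7 30.2] twist -0.019 rows 0.6 tilt [0.012 0.011] j7 1.48
```

Tilt is down to about 0.9°. Now going down to the spacer with isolated rows.

```bash
t(){ python3 -c "from h import *
to(641.9,-155,$1,58.3)"; }
python3 -m inch '[[1,-9,22,30,-0.02],[1,0,0,0,0],[1,0,0,50,0],[1,0,0,0,0]]' >/dev/null; t 40
python3 -m inch '[[1,0,0,30,0],[1,0,0,0,0]]' >/dev/null; t 4
```

```text
t22.40 pos [ 642.8 -155.2   74.5] yaw58.3 g0.996 F [ 0.1 -0.1  0.4] | need [ 1.2 -0.9 34.5] twist 0.000 rows 0.6 tilt [0.017 0.011] j7 1.51
t22.65 pos [ 645.1 -157.5   50.3] yaw58.2 g1.000 F [ 0.2  0.4 -0.1] | need [ 4.8 -0.5 46.2] twist -0.002 rows 0.7 tilt [0.024 0.009] j7 1.53
```

```bash
t(){ python3 -c "from h import *
to(641.9,-155,$1,58.3)"; }
python3 -m inch '[[1,40,0,-5,0],[1,-40,0,0,0],[1,0,0,0,0]]' >/dev/null; t 40
python3 -m inch '[[1,40,0,0,0],[1,-40,0,0,0],[1,0,0,0,0]]' >/dev/null; t 40
```

```text
t23.02 pos [ 643.9 -159.6   63.2] yaw58.0 g1.002 F [-0.5 -0.4  0.6] | need [ 4.6  2.3 23.2] twist -0.005 rows 0.4 tilt [0.028 0.01 ] j7 1.52
t23.40 pos [ 642.  -160.6   69.5] yaw57.8 g1.000 F [-0.  -0.8  0.1] | need [ 3.7  3.9 29.6] twist -0.008 rows 0.5 tilt [0.031 0.011] j7 1.52
```

```bash
t(){ python3 -c "from h import *
to(641.9,-155,$1,58.3)"; }
python3 -m inch '[[1,4,4,40,-0.008],[1,0,0,0,0],[1,0,0,14,0],[1,0,0,0,0]]' >/dev/null; t 5
```

```text
t23.90 pos [ 646.9 -156.7   23.8] yaw58.2 g1.001 F [-1.  -0.5  0.2] | need [ 5.7 -1.7 18.6] twist -0.001 rows 0.3 tilt [0.042 0.01 ] j7 1.55
```

```bash
t(){ python3 -c "from h import *
to(641.9,-155,$1,58.3)"; }
python3 -m inch '[[1,6,-2,13,0],[1,0,0,0,0],[1,0,0,0,0]]' >/dev/null; t 5
```

```text
t24.27 pos [ 641.6 -155.8   11.3] yaw58.2 g0.998 F [ 0.  -0.5  0.4] | need [0.4 0.6 6.3] twist -0.002 rows 0.1 tilt [0.044 0.009] j7 1.56
```

```bash
t(){ python3 -c "from h import *
to(641.9,-155,$1,58.3)"; }
python3 -m inch '[[1,0,0,6,0],[1,0,0,0,0]]' >/dev/null; t 4
python3 -m inch '[[0.4,0,0,0,0],[0,0,0,0,0],[-0.4,0,0,0,0],[-0.4,0,0,0,0],[-0.4,0,0,0,0]]' 40; t 4
```

```text
t24.52 pos [ 642.  -155.7    5.1] yaw58.2 g1.002 F [-0.   0.3  0.3] | need [0.5 0.5 1.1] twist -0.002 rows 0.0 tilt [0.044 0.009] j7 1.56
time: 25.15
position: [0.6424, -0.1557, 0.0053]
tool_rot: [0.85, 2.982, 0.032]
ft_force: [-0.7, 0.1, -1.0]
grip_width: 0.686
t25.15 pos [ 642.4 -155.7    5.3] yaw58.2 g0.686 F [-0.7  0.1 -1. ] | need [0.8 0.3 1.3] twist -0.001 rows 0.0 tilt [0.045 0.009] j7 1.56
```

```bash
t(){ python3 -c "from h import *
to(557,231.5,$1,83)"; }
python3 -m inch '[[-0.4,0,0,-10,0],[-0.4,0,0,-50,0],[-0.4,0,0,0,0],[-0.4,0,0,-50,0],[-0.4,0,0,0,0]]' >/dev/null; t 150
python3 -m inch '[[-0.4,0,0,-50,-0.15],[-0.4,0,0,0,-0.14],[-0.4,0,0,0,-0.14],[-0.4,0,0,0,0]]';t 150
```

```text
t25.77 pos [ 635.1 -156.2  116.3] yaw58.2 g0.681 F [ 0.8 -0.6 -2.7] | need [269.8 289.2 -33. ] twist -0.433 rows 6.4 tilt [0.039 0.009] j7 1.50
time: 26.28
position: [0.6292, -0.1541, 0.1615]
tool_rot: [0.175, 3.108, 0.022]
ft_force: [-0.7, -0.6, -3.3]
grip_width: 0.684
t26.27 pos [ 629.2 -154.1  161.5] yaw83.6 g0.684 F [-0.7 -0.6 -3.3] | need [115.4 374.9  14.2] twist 0.010 rows 6.3 tilt [0.029 0.012] j7 1.88
```

```bash
t(){ python3 -c "from h import *
to(557,231.5,$1,83)"; }
python3 -m inch '[[-0.4,10,30,0,0],[-0.4,16,50,0,0],[-0.4,16,50,0,0],[-0.4,16,50,0,0],[-0.4,16,50,0,0]]'>/dev/null
python3 -m inch '[[-0.4,16,50,0,0],[-0.4,16,50,0,0],[-0.4,8,28,0,0],[-0.4,0,0,0,0]]';t 150
```

```text
time: 27.4
position: [0.5502, 0.2259, 0.1515]
tool_rot: [0.222, 3.124, 0.013]
ft_force: [0.3, -1.1, -2.3]
grip_width: 0.684
t27.40 pos [550.2 225.9 151.5] yaw81.9 g0.684 F [ 0.3 -1.1 -2.3] | need [-6.   6.5  1.6] twist -0.020 rows 0.1 tilt [0.01  0.007] j7 1.12
```

```bash
t(){ python3 -c "from h import *
to(557,231.5,$1,83)"; }
python3 -m inch '[[-0.4,-6,6,20,-0.02],[-0.4,0,0,0,0],[-0.4,0,0,20,0],[-0.4,0,0,0,0],[-0.4,0,0,0,0]]';t 105
python3 - <<'E'
from h import *
im=ctrl.get_image('wrist'); save(im,'w6.png'); C=cloud(im).reshape(-1,3)
a=np.radians(-7); B=np.array([[np.cos(a),np.sin(a)],[-np.sin(a),np.cos(a)]])
f=lambda Q:(Q[:,:2]-[.557,.2315])@B.T*1000
N=C[(abs(C[:,0]-.525)<.03)&(abs(C[:,1]-.23)<.06)&(C[:,2]>.068)&(C[:,2]<.082)]
q=f(N); print(len(q),np.percentile(q,[1,5,95,99],axis=0).round(1))
s,p,R=st()
Q=C[(C[:,2]>p[2]-.006)&(C[:,2]<p[2]+.02)&(np.hypot(C[:,0]-p[0],C[:,1]-p[1])<.06)]
q=f(Q); print('spacer',len(q),np.percentile(q,[1,5,50,95,99],axis=0).round(1)); print(np.percentile(Q[:,2],[2,50,98]))
k=(abs(q[:,1])<25)&(Q[:,2]>p[2]+.004)
A=np.c_[Q[k,:2]-p[:2],np.ones(k.sum())]; print('plane',np.linalg.lstsq(A,Q[k,2],rcond=None)[0])
E
```

```text
time: 28.02
position: [0.557, 0.2258, 0.1087]
tool_rot: [0.207, 3.128, 0.006]
ft_force: [0.7, -0.4, -2.5]
grip_width: 0.687
t28.02 pos [557.  225.8 108.7] yaw82.4 g0.687 F [ 0.7 -0.4 -2.5] | need [0.8 5.6 3.7] twist -0.010 rows 0.1 tilt [0.007 0.003] j7 1.16
1765 [[-41.7 -39.8]
 [-41.2 -38.1]
 [-23.2  39.3]
 [-20.9  40.6]]
spacer 10711 [[-30.4 -40.3]
 [-30.1 -34.1]
 [-13.4  -5.6]
 [ 27.6  23.9]
 [ 29.7  30.2]]
[0.10674368 0.11893956 0.12357186]
plane [-0.02029349 -0.01640864  0.11876964]
```

View pics/w6.png

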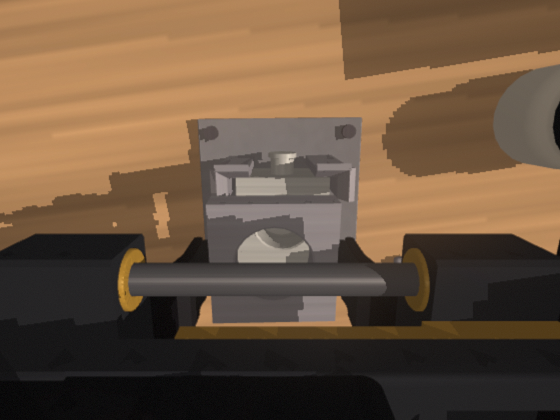

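The spacer is level and square in the jaws, 5.6 mm short in y of the pocket and centred in x. I'll correct that and lower it.

```bash
t(){ python3 -c "from h import *
to(557,231.7,$1,83)"; }
python3 -m inch '[[-0.4,0.5,6,6,-0.01],[-0.4,0,0,0,0],[-0.4,0,0,8,0],[-0.4,0,0,0,0]]' >/dev/null;t 75
```

```text
t28.57 pos [557.4 232.8  94.4] yaw83.1 g0.684 F [-0.6 -0.  -3.2] | need [ 0.4 -1.3 19.4] twist 0.001 rows 0.3 tilt [0.007 0.004] j7 1.17
```

```bash
t(){ python3 -c "from h import *
to(557,231.7,$1,83)"; }
python3 -m inch '[[-0.4,0,0,6,0],[-0.4,0,0,0,0]]' >/dev/null;t 75
```

```text
t28.82 pos [557.4 232.7  87.9] yaw83.1 g0.684 F [ 0.8 -0.7 -3.1] | need [ 0.4 -1.1 12.9] twist 0.001 rows 0.2 tilt [0.007 0.004] j7 1.17
```

```bash
t(){ python3 -c "from h import *
to(557,231.7,$1,83)"; }
python3 -m inch '[[-0.4,0.4,-1,5,0],[-0.4,0,0,0,0],[-0.4,0,0,6,0],[-0.4,0,0,0,0]]' >/dev/null;t 56
python3 -m inch '[[-0.4,0,0,6,0],[-0.4,0,0,6,0],[-0.4,0,0,0,0],[-0.4,0,0,0,0]]' >/dev/null;t 56
```

```text
t29.32 pos [557.1 231.7  76.3] yaw83.0 g0.683 F [ 0.2 -0.  -2.8] | need [ 0.2 -0.1 20.3] twist 0.001 rows 0.3 tilt [0.007 0.004] j7 1.18
t29.82 pos [557.1 231.8  63.3] yaw83.0 g0.681 F [ 0.4  0.4 -2.1] | need [ 0.2 -0.1  7.2] twist 0.001 rows 0.1 tilt [0.007 0.004] j7 1.19
```

```bash
t(){ python3 -c "from h import *
to(557,231.7,$1,83)"; }
python3 -m inch '[[-0.4,0,0,4,0],[-0.4,0,0,0,0],[-0.4,0,0,2,0],[-0.4,0,0,0,0]]' >/dev/null;t 56
python3 -m inch '[[-0.4,0,0,2,0],[-0.4,0,0,0,0],[-0.4,0,0,0,0]]' >/dev/null;t 55
```

```text
t30.32 pos [557.4 231.9  57.1] yaw83.0 g0.680 F [ 0.1 -0.3 -2.7] | need [ 0.4 -0.3  1.1] twist 0.001 rows 0.0 tilt [0.008 0.004] j7 1.19
t30.70 pos [558.1 232.2  56.6] yaw83.0 g0.695 F [-1.2  0.1 -2.3] | need [ 1.  -0.7  1.5] twist 0.001 rows 0.0 tilt [0.009 0.006] j7 1.19
```

```bash
t(){ python3 -c "from h import *
to(557,231.7,$1,83)"; }
python3 -m inch '[[-0.4,0,0,2,0],[-0.4,0,0,0,0],[-0.4,0,0,0,0]]' >/dev/null;t 55
python3 -m inch '[[0.6,0,0,0,0],[0.6,0,0,0,0],[0.6,0,0,-5,0],[0.6,0,0,-50,0],[0.6,0,0,0,0]]' >/dev/null;t 55
python3 - <<'E'
from h import *
im=ctrl.get_image('wrist'); save(im,'w7.png',(80,60,480,340),1.5)
P=top_rect(im,.066,near=(557,231.5),tol=.005,rad=.045)
A=np.c_[P[:,:2]-[.557,.2315],np.ones(len(P))]; print(np.linalg.lstsq(A,P[:,2],rcond=None)[0].round(4))
E
```

```text
t31.07 pos [558.5 232.6  56.3] yaw83.0 g0.682 F [-2.  -0.7  0.2] | need [ 1.4 -1.1  1.3] twist 0.001 rows 0.0 tilt [0.009 0.007] j7 1.19
t31.70 pos [559.  232.6 113. ] yaw83.0 g0.794 F [-0.  -0.6 -0.1] | need [ 2.5 -1.6 58. ] twist 0.001 rows 0.9 tilt [0.011 0.007] j7 1.16
5832 z 0.0655 c [555.2 236.4] [66.8 55.9] ang 84.1
[-0.0013  0.0037  0.0655]
```

View pics/w7.png

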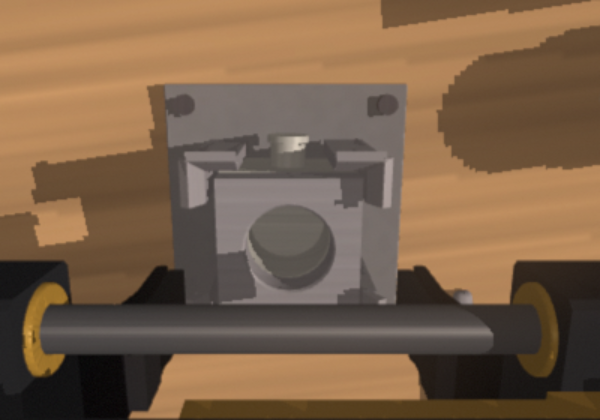

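The spacer is home: its top is at 65.5 mm (66 expected), level to within 0.3°. That was the tenth picture. Next is the cover.

```bash
t(){ python3 -c "from h import *
to(465.2,-46.2,$1,83)"; }
python3 -m inch '[[0.6,0,0,-50,0],[0.6,0,0,0,0],[0.6,10,-48,-10,0],[0.6,10,-48,0,0],[0.6,10,-48,0,0]]'>/dev/null
python3 -m inch '[[0.6,10,-48,0,0],[0.6,10,-48,0,0],[0.6,10,-40,0,0],[0.6,0,0,0,0],[0.6,0,0,0,0]]'>/dev/null;t 180
```

```text
t33.00 pos [454.  -45.2 159.3] yaw83.3 g0.797 F [-0.1  0.3  0.7] | need [-11.1   0.3 -20.8] twist 0.006 rows 0.4 tilt [-0.008  0.   ] j7 1.44
```

Run:
```python
from h import *
im=ctrl.get_image('wrist')
P=top_rect(im,.054,near=(465,-46),rad=.05); c,r=cv2.minEnclosingCircle((P[:,:2]*1000).astype(np.float32)); print('shaft',c,r)
P=top_rect(im,.010,near=(465,-46),rad=.06); c,r=cv2.minEnclosingCircle((P[:,:2]*1000).astype(np.float32)); print('disc',c,r)
to(c[0],c[1],90,83)
```

```text
675 z 0.0535 c [464.8 -42.6] [22.6 23.4] ang 40.1
shaft (464.8647155761719, -42.46468734741211) 11.899721145629883
2297 z 0.0096 c [464.7 -42.6] [58.8 58.7] ang 84.5
disc (464.9200744628906, -42.328948974609375) 29.859298706054688
t33.05 pos [453.9 -45.4 159.3] yaw83.4 g0.796 F [-1.3 -0.5  0.2] | need [-11.1   4.4  69.2] twist 0.006 rows 1.1 tilt [-0.009 -0.   ] j7 1.44
```

```bash
t(){ python3 -c "from h import *
to(464.8,-42.5,$1,83)"; }
python3 -m inch '[[0.6,-11,4,35,0],[0.6,0,0,0,0],[0.6,0,0,35,0],[0.6,0,0,0,0],[0.6,0,0,0,0]]'>/dev/null;t 60
```

```text
t33.67 pos [467.9 -38.3  90.7] yaw83.8 g0.798 F [ 0.6 -0.2  0.8] | need [ 2.4 -4.4 30.7] twist 0.014 rows 0.5 tilt [-0.006 -0.002] j7 1.53
```

```bash
t(){ python3 -c "from h import *
to(464.8,-42.5,$1,83)"; }
python3 -m inch '[[0.6,2.5,-4.5,25,0],[0.6,0,0,0,0],[0.6,0,0,25,0],[0.6,0,0,0,0]]'>/dev/null;t 17
```

```text
t34.17 pos [470.4 -41.1  47. ] yaw83.9 g0.803 F [0.4 1.2 0.4] | need [ 5.5 -2.1 30. ] twist 0.016 rows 0.5 tilt [0.005 0.002] j7 1.61
```

```bash
t(){ python3 -c "from h import *
to(464.8,-42.5,$1,83)"; }
python3 -m inch '[[0.6,5.5,-2,15,0],[0.6,0,0,0,0],[0.6,0,0,12,0],[0.6,0,0,0,0]]'>/dev/null;t 17
```

```text
t34.67 pos [467.2 -41.9  21.6] yaw83.9 g0.799 F [0.3 0.3 0.6] | need [ 2.4 -0.8  4.6] twist 0.016 rows 0.1 tilt [0.01  0.004] j7 1.65
```

```bash
t(){ python3 -c "from h import *
to(464.8,-42.5,$1,83)"; }
python3 -m inch '[[0.6,2.5,-1,4.5,0],[0.6,0,0,0,0],[0,0,0,0,0],[-0.3,0,0,0,0],[-0.8,0,0,0,0]]' 40 >/dev/null;t 17
python3 -m inch '[[-0.8,0,0,0,0],[-0.8,0,0,0,0],[-0.8,0,0,0,0],[-0.8,0,0,0,0]]'>/dev/null;t 17
```

```text
t35.30 pos [464.9 -42.8  17.1] yaw83.9 g0.544 F [ 0.   0.3 -0. ] | need [0.2 0.3 0.1] twist 0.016 rows 0.0 tilt [0.01  0.004] j7 1.66
t35.80 pos [465.1 -42.8  17.3] yaw83.9 g0.261 F [-0.3  0.7 -0. ] | need [0.3 0.3 0.3] twist 0.016 rows 0.0 tilt [0.011 0.004] j7 1.66
```

```bash
t(){ python3 -c "from h import *
to(557.5,231.9,$1,83)"; }
python3 -m inch '[[-0.8,0,0,0,0],[-0.8,0,0,-15,0],[-0.8,0,0,-50,0],[-0.8,0,0,0,0],[-0.8,0,0,-50,0]]' >/dev/null;t 170
python3 -m inch '[[-0.8,0,0,0,0],[-0.8,0,0,-50,0],[-0.8,0,0,0,0]]'>/dev/null;t 170
```

```text
t36.42 pos [458.5 -43.2 131.4] yaw83.9 g0.267 F [ 1.4  1.2 -3. ] | need [-69.1 284.1 -38.6] twist 0.016 rows 4.7 tilt [-0.001  0.001] j7 1.47
t36.80 pos [457.9 -42.7 181.9] yaw83.9 g0.265 F [-0.5 -0.5 -4.5] | need [-70.  283.6  12.4] twist 0.016 rows 4.7 tilt [-0.001  0.002] j7 1.43
```

```bash
t(){ python3 -c "from h import *
to(557.5,231.9,$1,83)"; }
python3 -m inch '[[-0.8,-8,30,0,0],[-0.8,-12,48,0,0],[-0.8,-12,48,0,0],[-0.8,-12,48,0,0],[-0.8,-12,48,0,0]]' >/dev/null
python3 -m inch '[[-0.8,-12,48,0,0],[-0.8,-5,18,0,0],[-0.8,0,0,0,0],[-0.8,0,0,0,0]]'>/dev/null;t 120
```

```text
t37.92 pos [551.4 247.6 156.2] yaw84.0 g0.264 F [ 0.1 -0.7 -3.6] | need [ -8.9 -14.5  36.1] twist 0.018 rows 0.6 tilt [-0.034 -0.01 ] j7 1.16
```

```bash
t(){ python3 -c "from h import *
to(557.5,231.9,$1,83)"; }
python3 -m inch '[[-0.8,-9,-14,0,0.018],[-0.8,0,0,0,0],[-0.8,0,0,0,0]]' >/dev/null;t 120
python3 -m inch '[[-0.8,0,-40,0,0],[-0.8,0,40,0,0],[-0.8,0,0,0,0]]' >/dev/null;t 120
```

```text
t38.30 pos [559.5 227.1 156.6] yaw82.6 g0.264 F [ 0.6  0.8 -3.2] | need [ 1.4  5.  36.6] twist -0.008 rows 0.6 tilt [-0.034 -0.01 ] j7 1.17
t38.67 pos [559.9 226.3 158.1] yaw82.5 g0.266 F [-0.1  0.9 -2.6] | need [ 1.9  5.6 38.1] twist -0.010 rows 0.6 tilt [-0.032 -0.007] j7 1.17
```

```bash
t(){ python3 -c "from h import *
to(557.5,231.9,$1,83)"; }
python3 -m inch '[[-0.8,0,0,-50,0],[-0.8,0,0,50,0],[-0.8,0,0,0,0]]' >/dev/null;t 120
python3 -m inch '[[-0.8,-40,0,0,0],[-0.8,40,0,0,0],[-0.8,0,0,0,0]]' >/dev/null;t 120
python3 -m inch '[[-0.8,0,0,-12,0],[-0.8,0,0,-12,0],[-0.8,0,0,-12,0],[-0.8,0,0,-12,0],[-0.8,0,0,0,0]]' >/dev/null;t 120
python3 -m inch '[[-0.8,0,0,12,0],[-0.8,0,0,12,0],[-0.8,0,0,12,0],[-0.8,0,0,12,0],[-0.8,0,0,0,0]]' >/dev/null;t 120
```

```text
t39.05 pos [559.9 226.6 159.5] yaw82.5 g0.266 F [-0.3 -0.3 -4.1] | need [ 1.8  5.3 39.6] twist -0.009 rows 0.6 tilt [-0.031 -0.006] j7 1.17
t39.42 pos [562.5 227.1 160.5] yaw82.5 g0.264 F [ 0.  -0.2 -3.8] | need [ 4.4  4.6 40.6] twist -0.009 rows 0.7 tilt [-0.03  -0.009] j7 1.17
t40.05 pos [567.9 227.7 218.5] yaw82.4 g0.266 F [ 0.6 -0.8 -3. ] | need [ 8.9  3.4 98.7] twist -0.010 rows 1.6 tilt [-0.021 -0.003] j7 1.16
t40.67 pos [564.5 226.8 163.6] yaw82.4 g0.265 F [-0.3  0.2 -3.9] | need [ 6.5  4.6 43.8] twist -0.010 rows 0.7 tilt [-0.026 -0.006] j7 1.17
```

Tilt is about 1.5°, which the pocket clearance will take, so I'll carry on to the pocket.

```bash
t(){ python3 -c "from h import *
to(557.8,231.9,$1,83)"; }
python3 -m inch '[[-0.8,6,5,20,-0.01],[-0.8,0,0,0,0],[-0.8,0,0,20,0],[-0.8,0,0,0,0],[-0.8,0,0,0,0]]' >/dev/null;t 110
python3 - <<'E'
from h import *
im=ctrl.get_image('wrist'); save(im,'w8.png',(80,60,480,340),1.5); C=cloud(im).reshape(-1,3)
a=np.radians(-7); B=np.array([[np.cos(a),np.sin(a)],[-np.sin(a),np.cos(a)]])
f=lambda Q:(Q[:,:2]-[.557,.2315])@B.T*1000
s,p,R=st()
Q=C[(abs(C[:,2]-(p[2]-.007))<.006)&(np.hypot(C[:,0]-p[0],C[:,1]-p[1])<.05)]
q=f(Q); print('disc',len(q),np.percentile(q,[1,50,99],axis=0).round(1)); print(np.percentile(Q[:,2],[2,50,98]))
N=C[(abs(C[:,0]-.525)<.03)&(abs(C[:,1]-.23)<.06)&(C[:,2]>.068)&(C[:,2]<.082)]
q=f(N); print(len(q),np.percentile(q,[1,5,95,99],axis=0).round(1))
E
```

```text
t41.30 pos [560.3 232.  124.2] yaw82.9 g0.266 F [ 0.8 -0.4 -2.8] | need [ 2.2 -0.3 14.2] twist -0.001 rows 0.2 tilt [-0.022 -0.005] j7 1.18
disc 4292 [[-26.7 -27.2]
 [-12.9   1.2]
 [  5.2  29.7]]
[0.11319493 0.11702855 0.11968523]
1636 [[-41.8 -39.7]
 [-41.2 -38.4]
 [-22.   39.1]
 [-20.7  40.5]]
```

View pics/w8.png

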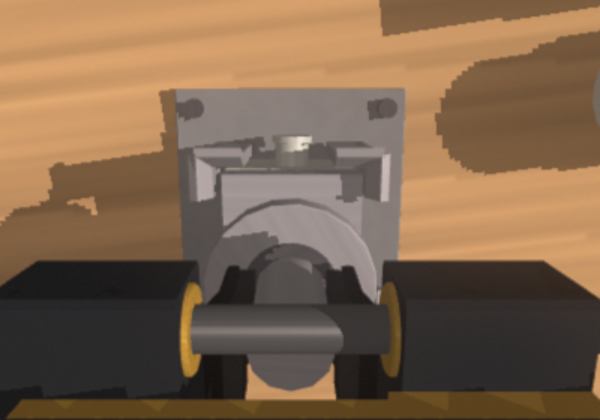

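The disc is over the spacer, about 2.5 mm too far back and 1 mm too far in y. I'll correct both and lower it.

```bash
t(){ python3 -c "from h import *
to(557.8,231.4,$1,83)"; }
python3 -m inch '[[-0.8,2.5,-0.8,10,0],[-0.8,0,0,0,0],[-0.8,0,0,8,0],[-0.8,0,0,0,0]]' >/dev/null;t 90
```

```text
t41.85 pos [557.  231.4 105.3] yaw82.9 g0.264 F [ 0.1 -0.3 -3.4] | need [-1.1  0.2 15.3] twist -0.001 rows 0.2 tilt [-0.022 -0.005] j7 1.19
```

```bash
t(){ python3 -c "from h import *
to(557.8,231.4,$1,83)"; }
python3 -m inch '[[-0.8,-0.6,0,6,0],[-0.8,0,0,0,0],[-0.8,0,0,6,0],[-0.8,0,0,0,0]]' >/dev/null;t 83
python3 -m inch '[[-0.8,0,0,4,0],[-0.8,0,0,0,0],[-0.8,0,0,3,0],[-0.8,0,0,0,0]]' >/dev/null;t 83
```

```text
t42.35 pos [557.5 231.3  92.6] yaw82.9 g0.261 F [-0.2  0.9 -3.9] | need [-0.4  0.2  9.6] twist -0.001 rows 0.2 tilt [-0.022 -0.005] j7 1.20
t42.85 pos [557.5 231.4  85.2] yaw83.0 g0.264 F [-0.5 -0.  -3.4] | need [-0.3  0.1  2.2] twist -0.001 rows 0.0 tilt [-0.022 -0.005] j7 1.20
```

```bash
t(){ python3 -c "from h import *
to(557.8,231.4,$1,83)"; }
python3 -m inch '[[-0.8,0,0,1.5,0],[-0.8,0,0,0,0],[-0.8,0,0,0,0]]' >/dev/null;t 83
python3 -m inch '[[-0.8,0,0,1.5,0],[-0.8,0,0,0,0],[-0.8,0,0,0,0]]' >/dev/null;t 83
```

```text
t43.23 pos [557.8 231.5  84.2] yaw82.9 g0.263 F [-0.3 -0.3 -3.9] | need [-0.  -0.1  1.2] twist -0.001 rows 0.0 tilt [-0.021 -0.004] j7 1.20
t43.60 pos [558.  231.6  84. ] yaw82.9 g0.264 F [-0.8  0.7 -2.3] | need [ 0.2 -0.2  1.1] twist -0.001 rows 0.0 tilt [-0.021 -0.004] j7 1.20
```

```bash
t(){ python3 -c "from h import *
to(557.8,231.4,$1,83)"; }
python3 -m inch '[[-0.8,0,0,2,0],[-0.8,0,0,0,0],[-0.8,0,0,0,0]]' >/dev/null;t 83
python3 -m inch '[[-0.8,0,0,2,0],[-0.8,0,0,0,0],[-0.8,0,0,0,0]]' >/dev/null;t 83
```

```text
t43.98 pos [558.1 231.6  84. ] yaw82.9 g0.264 F [-1.  -0.5 -1.3] | need [ 0.2 -0.3  1. ] twist -0.001 rows 0.0 tilt [-0.021 -0.002] j7 1.20
t44.35 pos [558.  231.6  83.9] yaw82.9 g0.264 F [-1.9 -0.7  0.8] | need [ 0.2 -0.3  0.9] twist -0.001 rows 0.0 tilt [-0.022 -0.002] j7 1.21
```

The spacer now carries the weight. Release, retreat and check.

```bash
python3 -m inch '[[-0.3,0,0,0,0],[0,0,0,0,0],[0.2,0,0,0,0],[0.2,0,0,0,0],[0.2,0,0,-10,0]]'
python3 -m inch '[[0.2,0,0,-40,0],[0.2,0,0,-40,0],[0.2,0,0,-40,0],[0.2,0,0,0,0],[0.2,0,0,0,0]]'
python3 - <<'E'
from h import *
im=ctrl.get_image('wrist')
for h,r in((.12,.04),(.076,.036)):
    P=top_rect(im,h,near=(557,231.5),tol=.005,rad=r); c,rr=cv2.minEnclosingCircle((P[:,:2]*1000).astype(np.float32))
    A=np.c_[P[:,:2]-[.557,.2315],np.ones(len(P))]; print(c,rr,np.linalg.lstsq(A,P[:,2],rcond=None)[0].round(4))
save(im,'w9.png')
E
```

```text
time: 44.98
position: [0.5587, 0.2319, 0.0929]
tool_rot: [-0.192, -3.115, 0.005]
ft_force: [-0.3, 0.5, 0.1]
grip_width: 0.59
time: 45.6
position: [0.562, 0.2321, 0.2198]
tool_rot: [-0.193, -3.118, 0.003]
ft_force: [0.4, -0.3, 0.0]
grip_width: 0.6
726 z 0.1195 c [557.3 232.2] [22.8 23. ] ang 38.6
(557.5695190429688, 232.19602966308594) 11.848621368408203 [ 0.0291 -0.0016  0.1195]
2702 z 0.0756 c [560.3 233. ] [64.8 59. ] ang 14.2
(560.3453979492188, 230.9517059326172) 32.901668548583984 [-0.0091  0.0018  0.0756]
```

Shaft top is at 119.5 mm (120 expected) and disc top at 75.6 mm (76), so the cover is home. Handing in.

```bash
python3 -c "
from h import *
im=ctrl.get_image('top'); import pickle; a,b=pickle.load(open('i.pkl','rb'))
d=np.abs(im['color'].astype(int)-a['color']).sum(2)
for n,u,v in[('bearing',389,290),('pulley',447,211),('purple',512,214),('orange1',528,297),('orange2',617,320),('alternator',352,200),('spanner',237,235),('driver',565,350),('can',590,262),('jar',171,330)]:
    u=int(u/1.4);v=int(v/1.4);print(n,np.median(d[v-12:v+12,u-12:u+12]),(d[v-12:v+12,u-12:u+12]>120).mean().round(2))
print(ctrl.close_job())"
```

```text
bearing 25.0 0.0
pulley 16.0 0.0
purple 20.0 0.0
orange1 82.0 0.0
orange2 81.0 0.0
alternator 20.0 0.0
spanner 24.0 0.02
driver 21.0 0.0
can 25.0 0.01
jar 108.5 0.42
the job is handed in; nothing more can be done
None
```

The pump body, spacer and cover are stacked in the nest in that order, and I handed the job in at about 45.7 s of the 72 s. The body's port points out of the nest's open front. Each part was lowered until it rested, then released.

**Heights:** the last depth measurements put the tops at 49.6 mm for the body, 65.5 mm for the spacer and 75.6 mm for the cover disc. The cover shaft's top is at 119.5 mm. Expected values were 50, 66, 76 and 120 mm. The spacer measured level, and the robot was clear of the stack at the end.

**Checks that disagreed or were not made:**
- **Final picture:** I did not see one of the finished stack, because the 12-picture limit was reached. The cover check is from depth readings only.
- **Cover level:** the plane fit to the small shaft top leaned 1.7° and the disc fit 0.5° the other way. I took this as noise, since both heights were right.
- **Bystanders:** a before-and-after comparison of the top view showed most of them unchanged. The two orange plates changed slightly in brightness. The jar changed a lot; I put that down to the arm or its shadow over it, and did not check further. The arm was never commanded near it.
- **Tool tilt:** the tool picked up 1 to 3° of tilt from the row moves. I spent about 9 s finding out why and reducing it.

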